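# Lock the flatbread stamp plate in its carrier

## Task

Set the studded stamp plate down by its wooden handle into the carrier's square bay, studs down, so that it lies flat at the bottom of the bay. Then turn the black cam knob clockwise (seen from above) until the sprung roller drops into the notch of the cam and the jaw springs out over the plate; stop there, do not force the knob on against the notch, and let go. Leave the bowl, jar and brush alone.

Things in the scene. Friction and masses are not known exactly. Their poses are not given: they have to be found in the camera images.
- carrier: Fixed aluminium carrier on the bench, 120 (x) by 260 (y) mm. Origin: centre of its underside. In its own +y half is the open square bay (centre at y +70 mm); in its -y half the cam knob (axis at y -60 mm). Beside the knob nothing on it is higher than 44 mm above the bench (spring block 40, jaw 42).
- bay (a point): Centre of the square bay at ledge height, 20 mm above the bench, carrier axes. 84 by 84 mm between walls along the carrier's x and y. Ledges round an opening of 76 (x) by 70 (y) mm carry the plate's rim. Walls rise 12 to 14 mm above the ledges; all but the one on the knob side have flared lead-in lips to 19 mm.
- plate: Loose stamp plate, 0.25 to 0.5 kg: aluminium square 80x80x10 mm, 60x60 mm field of studs 8 mm long under it, wooden handle on top. Origin: centre of the stud tips. Above it: slab 8 to 18 mm, handle block 24 to 58 mm, 24 mm wide (own x), 40 mm long (own y). Goes into the bay at any quarter turn; seated, its origin is 12 mm above the bench under the bay centre.
- knob (a joint): Angle of the black cam knob about its upright axis, rad, growing clockwise seen from above, range 0 to 2.5, starts at 0 to 0.4. At 0 its bar lies along the carrier's x; at angle a it is turned clockwise by a. Turning takes about 0.1 N m on the rim and it stays where it is left; as the roller runs down into the notch it drives the knob on clockwise with up to about 0.3 N m, also when let go.
- knob_grip (a point): Middle of the knob's bar, on the axis, 66 mm above the bench. Bar 50 mm long, 20 wide, 51 to 81 mm above the bench. Under it the cam disc, radius 30 to 36 mm, with one notch: a steep ramp down, then a high shoulder. Its place relative to the bar varies: the roller drops 0.3 to 1.9 rad after the start; then about 0.1 rad of easy turning is left before the shoulder blocks the knob.
- latch (a joint): Travel of the sprung latch toward the bay, m: 0 to 0.003 while the roller rides on the rim, about 0.011 once the roller has dropped into the notch (jaw then about 5 mm over the plate's edge). Spring push 5 to 6 N; snaps home in about 0.15 s once the roller is on the ramp and the knob is let go. The jaw, 44 mm wide, passes 2 mm above a seated plate.
- roller: Brass roller, 10 mm diameter, upright on the latch's back bar, on the carrier's -y side of the cam, about 38 mm from the knob axis. Origin: its middle, 29 mm above the bench. Rides on the rim with about 6 N; over 16 N (about 0.4 N m on the knob against the shoulder) it is being forced.
- bowl: Loose steel bowl, 120 mm across, 55 mm high; origin centre of its underside. Bystander.
- jar: Loose amber glass jar, 68 mm across, 100 mm high; origin centre of its underside. Bystander.
- brush: Loose brush lying on the bench along its own x; origin under its middle. Bystander.
There are look-alikes about, which are no part of the job. Leave any green look-alike of the plate alone.

How it is judged:
By the outcome, as a careful person would: the job done as asked, in the order asked, and still so for the second after the job is handed in, with the robot touching nothing.
It also fails if it takes over 67 s, if anything falls off the work surface, if the arm or the gripper's body presses on something with over 40 N, if the wrist force passes 120 N, or if a joint passes its speed limit or range.

## Robot

A 6-joint arm with a two-finger parallel gripper is mounted at the origin on the work surface. World frame = base frame: x ahead of the robot, y to its left, z up, the work surface at z = 0. Lengths are in m, angles in degrees, forces in N, time in s.
With the tool pointing down it reaches from about 0.275 to 0.775 m from the base axis. Payload 14.6 kg.
Tool frame: the origin (TCP) lies on the centre line of the jaws, within the pads' length; the fingertips stand 14 mm ahead of it and the grasp point (between the pads) lies 5 mm behind it; z points along the fingers, x is the direction in which the jaws open and shut, and the axes are right-handed (so a half turn about z gives the same grasp; the last joint's range is limited). The gripper opens to 85 mm and grips with 20 to 120 N. Pads are 22 mm wide; open, the fingers measure 114 mm over their backs; the gripper's body (76 mm by 85 mm) begins 54 mm behind the grasp point. The pads swing forward as they close: fully open they stand 13 mm farther back than shut.
Start: joints at [-84.643, 15.075, -2.767, 72.158, 0, 81.102], TCP at [0.129, -0.509, 0.245] pointing down, gripper open.
Joint ranges: [-151.79, 151.79], [-50.71, 97.33], [-67.44, 78.34], [-121.81, 120.89], [-77.56, 73.72], [-180, 180]. Speed limits (degrees/s): [108.29, 108.29, 147.25, 159.86, 180, 180].

## Interface

Orientations are given as a 3x3 rotation matrix whose columns are the frame's x, y, z axes.
In Python, from workcell import monitor, vision, workorder gives the robot as it stands.
- The arm moves only by the tool carry_out, never from a script. Its argument "deltas" is a list of rows, each a list of 7 numbers: the shift along the tool's x, y, z in mm, then the turn, a rotation vector about the tool's x, y, z in rad, then the closure, from -1 (fully open) to 1 (shut). In form: [[dx, dy, dz, rx, ry, rz, fingers], ...]. A call has 1 to 20 rows; each row is the pose to reach, as a shift and turn from the pose commanded when the call began, along the tool's axes at that moment; what a row does not reach only later rows make up. A row lasts 1/8 s, in which the tool goes at most 62.5 mm and 10.7 degrees, less where a joint would pass 70% of its speed; a pose out of reach is approached as far as the arm can. A call with a gripper value outside its range is refused whole. The fingers move at their own pace and stop on an object; the grip force is fixed at half the most. Time passes only in rows, so rows that repeat a pose let the fingers close. It gives the time, the measured TCP pose, the force and the opening at its end, in the units of the state.
- monitor.state(): the state, without advancing time (a new reading comes with each control period).
- vision.get_image(name): name is "scene" or "side" or "wrist"; returns the picture (480x640x3 uint8, red, green, blue); there is no depth.
- vision.camera_model(name): a dict with "vfov" (degrees; the focal length in pixels is half the picture's height over the tangent of half this angle, whatever the lens; pixels are square), "cx", "cy" (the principal point, pixels), "D" ([k1, k2, p1, p2, k3] as OpenCV has them; the pictures are not rectified), "rvec" (rotation vector, rad) and "tvec" (3), from world to camera coordinates, as OpenCV has them; the wrist camera has in their place "hand_eye" (4x4, takes a point from camera to tool coordinates, whose origin is the TCP and whose axes are the tool frame's). Camera axes: x right, y down, z forward; pixel columns grow to the right and rows downward; lengths in m; the calibration is good to about 2 mm. A picture is of the moment at which its call begins: read the wrist's pose just before it. camera_model takes no time and is no camera call.
- workorder.job_done(): hands the job in, once; it reports no verdict.
The state is a dict: "time": time; "joint_positions": joint angles; "dq": joint speeds; "joint_efforts": joint torques, N m; "position": TCP position; "tool_rot": TCP orientation; "ft_force": force on the tool from outside, world axes, zero at the start; "moment": the same for the moment, N m; "width": finger opening in m.
Only numpy, scipy, OpenCV 4.12 (cv2) and the standard library are available. Lean on these libraries where they do the work, as an engineer would, in place of code of your own. Each camera call takes 0.05 s, during which the arm holds its last target.

## Working session

There is one attempt and no reset: what is moved stays moved. The work goes in short steps, Python scripts to look and compute and a tool call to move; the robot and the scene stay as the last step left them, time stands still between calls to the robot, and variables do not carry over. Pictures are saved under pics/ and viewed, and the job is handed in when it is done.

Besides the shell and the picture viewer there is one more tool, called after "Request:" as name([rows], argument=value, ...), one row to a line, values as JSON. carry_out: Moves the arm, as the interface text tells. Its arguments: {"type":"object","properties":{"deltas":{"type":"array"}},"required":["deltas"]}

```bash
mkdir -p pics; ls; python3 - <<'E'
from workcell import monitor, vision, workorder
import cv2
print(monitor.state())
for n in ["scene","side","wrist"]:
    print(n,vision.camera_model(n))
    cv2.imwrite(f"pics/{n}0.png",vision.get_image(n)[:,:,::-1])
E
```

```text
pics
{'time': 0.0, 'joint_positions': array([-8.46418050e+01,  1.50978972e+01, -2.80399672e+00,  7.21571073e+01,
       -4.56883498e-04,  8.11041739e+01]), 'dq': array([ 0.0566689 ,  0.13039152,  0.04455909, -0.08446438,  0.08012164,
        0.075699  ]), 'joint_efforts': array([ 3.12182019e-03, -6.37601137e+01,  3.84581101e+01,  1.33689959e-02,
       -1.19281494e-04, -1.54499560e-06]), 'position': array([ 0.12925457, -0.50857758,  0.24483206]), 'tool_rot': array([[ 2.46221266e-01, -9.69213639e-01, -1.04100634e-04],
       [-9.69213109e-01, -2.46221241e-01,  1.02452016e-03],
       [-1.01861070e-03, -1.51362952e-04, -9.99999470e-01]]), 'ft_force': array([ 0.03599567,  0.56935384, -0.84740375]), 'moment': array([-0.01102646, -0.01046398,  0.02875196]), 'width': 0.08527327359116701}
scene {'vfov': 48.61072558005665, 'cx': 315.08658213436644, 'cy': 252.57093614861287, 'D': array([-0.13708575,  0.        ,  0.        ,  0.        ,  0.        ]), 'rvec': array([ 1.02469402,  2.30026709, -1.18904892]), 'tvec': array([ 0.44394336, -0.17806244,  1.5047541 ])}
side {'vfov': 50.78043616933126, 'cx': 314.4596143847462, 'cy': 240.93852855120215, 'D': array([0.00529228, 0.        , 0.        , 0.        , 0.        ]), 'rvec': array([ 2.3571768 , -0.46612196,  0.2015968 ]), 'tvec': array([-0.58241716,  0.17784096,  0.97145744])}
wrist {'vfov': 65.84371718386028, 'cx': 316.2353293102894, 'cy': 241.78541870361303, 'D': array([-0.01493144,  0.        ,  0.        ,  0.        ,  0.        ]), 'hand_eye': array([[ 9.99999952e-01,  2.45736655e-04, -1.88875607e-04,
        -1.03021204e-03],
       [-1.83545222e-04,  9.60584013e-01,  2.77989784e-01,
        -7.09611324e-02],
       [ 2.49743168e-04, -2.77989736e-01,  9.60584012e-01,
        -1.28211447e-01],
       [ 0.00000000e+00,  0.00000000e+00,  0.00000000e+00,
         1.00000000e+00]])}
```

View pics/scene0.png

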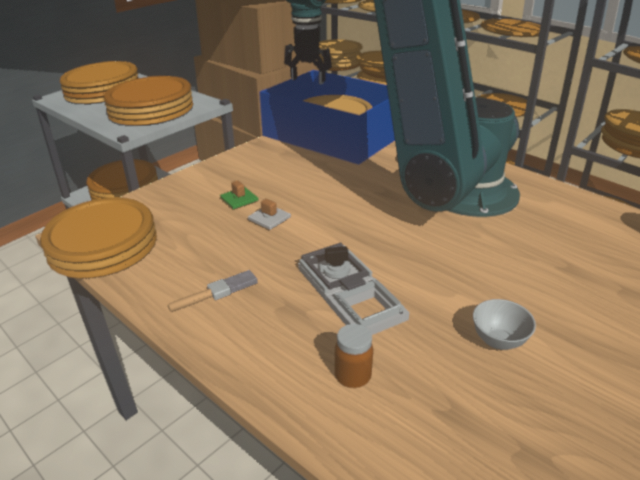

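View pics/side0.png

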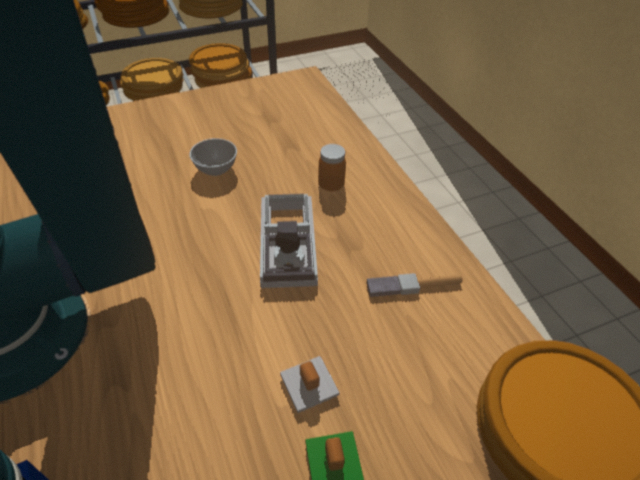

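View pics/wrist0.png

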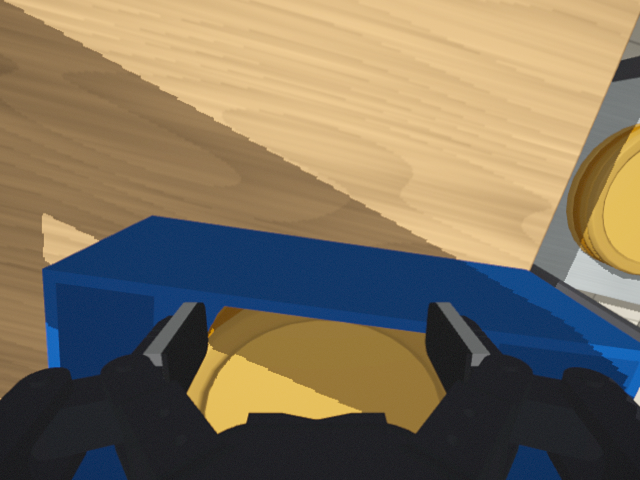

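The scene view shows the plate near (268,214), the green look-alike at (238,195), and the carrier around (352,290). In the side view the plate is at (309,383) and the carrier at (288,240). The gripper hangs over the blue box. I'll enlarge these areas next.

```bash
python3 - <<'E'
import cv2
a=cv2.imread('pics/scene0.png');b=cv2.imread('pics/side0.png')
def c(im,x,y,w,h,s,n): cv2.imwrite(n,cv2.resize(im[y:y+h,x:x+w],None,fx=s,fy=s,interpolation=cv2.INTER_CUBIC))
c(a,290,235,125,105,6,'pics/c1.png'); c(b,250,185,80,110,5,'pics/c2.png')
import numpy as np
p=cv2.resize(a[185:235,235:300],None,fx=8,fy=8,interpolation=cv2.INTER_CUBIC); cv2.imwrite('pics/c3.png',p)
c(b,270,350,80,70,8,'pics/c4.png')
E
```

```text
(no output)
```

View pics/c1.png

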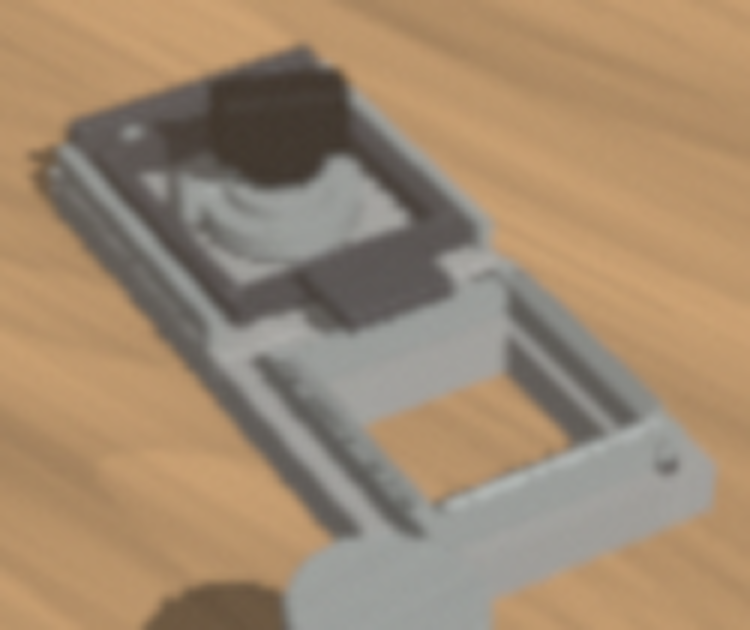

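View pics/c2.png

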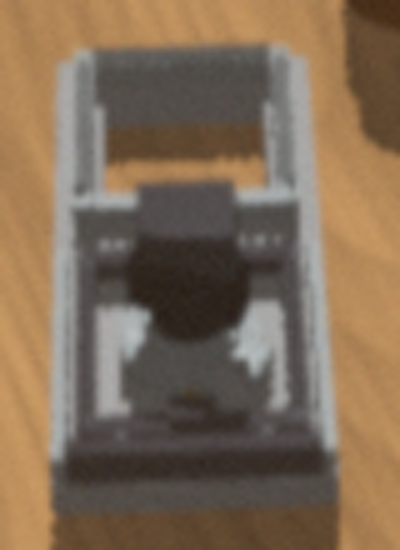

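View pics/c3.png

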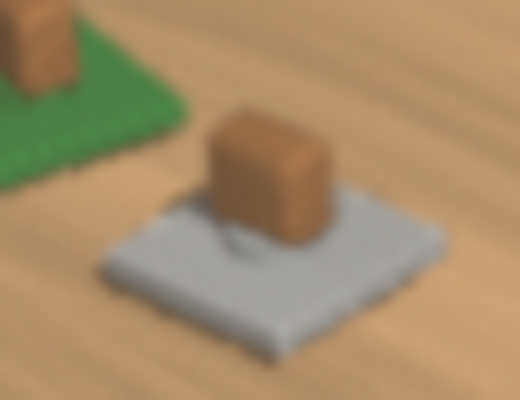

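View pics/c4.png

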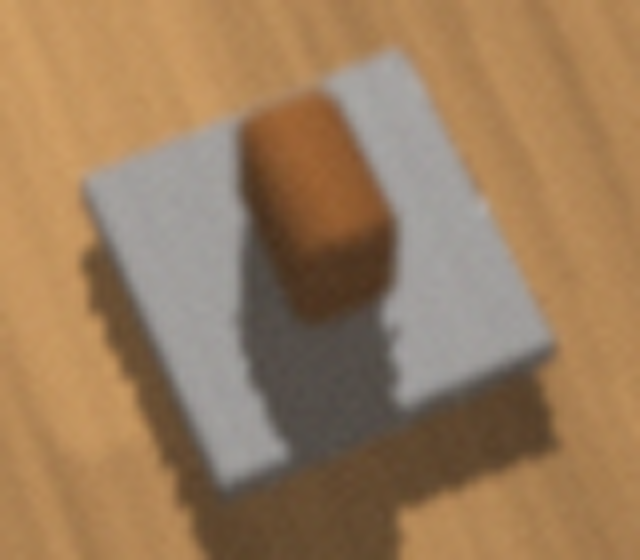

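```bash
cat > h.py <<'E'
import numpy as np, cv2
from workcell import monitor, vision
from scipy.spatial.transform import Rotation as R
def K(m):
    f=240/np.tan(np.radians(m['vfov'])/2); return np.array([[f,0,m['cx']],[0,f,m['cy']],[0,0,1]])
def pose(n,st=None):
    m=vision.camera_model(n)
    if n=='wrist':
        T=np.eye(4);T[:3,:3]=st['tool_rot'];T[:3,3]=st['position']; T=T@m['hand_eye']; return m,T[:3,:3],T[:3,3]
    Rw=cv2.Rodrigues(np.array(m['rvec']))[0]; return m,Rw.T,-Rw.T@np.array(m['tvec'])
def onz(n,pts,z,st=None):
    m,Rc,o=pose(n,st); u=cv2.undistortPoints(np.array(pts,float).reshape(-1,1,2),K(m),m['D']).reshape(-1,2)
    d=np.c_[u,np.ones(len(u))]@Rc.T; z=np.broadcast_to(z,len(u)); return o+d*((z-o[2])/d[:,2])[:,None]
def proj(n,P,st=None):
    m,Rc,o=pose(n,st); r=Rc.T; return cv2.projectPoints(np.array(P,float),cv2.Rodrigues(r)[0],-r@o,K(m),m['D'])[0].reshape(-1,2)
def grab(n,name):
    st=monitor.state(); im=vision.get_image(n); cv2.imwrite('pics/'+name,im[:,:,::-1]); np.save('pics/'+name+'.npy',st,allow_pickle=True); return st,im
def ld(name): return np.load('pics/'+name+'.npy',allow_pickle=True).item()
E
python3 - <<'E'
from h import *
np.set_printoptions(precision=4,suppress=True)
s=np.array([(85,185),(395,50),(553,345),(225,490)])/8+[270,350]
q=onz('side',s,.018);print(q,q.mean(0),np.linalg.norm(q-np.roll(q,1,0),axis=1))
s=np.array([(445,240),(278,348),(105,262)])/8+[235,185]
q=onz('scene',s,.018);print(q)
print('handle top',onz('side',np.array([[317,160]])/8+[270,350],.058))
c=np.array([(57,62),(303,57),(335,455),(55,455)])/5+[250,185]
print(onz('side',c,[.035,.035,.035,.035]))
print(onz('side',np.array([(55,510),(337,508)])/5+[250,185],0))
c=np.array([(712,490),(490,600),(40,190)])/6+[290,235];print('sc',onz('scene',c,[0,0,0]))
print(onz('scene',np.array([[280,130]])/6+[290,235],.066),onz('side',np.array([[188,270]])/5+[250,185],.075))
E
```

```text
[[ 0.4471 -0.2836  0.018 ]
 [ 0.5244 -0.2786  0.018 ]
 [ 0.5279 -0.3579  0.018 ]
 [ 0.4501 -0.3613  0.018 ]] [ 0.4874 -0.3203  0.018 ] [0.0777 0.0775 0.0794 0.0778]
[[ 0.4545 -0.2716  0.018 ]
 [ 0.5343 -0.266   0.018 ]
 [ 0.536  -0.3454  0.018 ]]
handle top [[ 0.4888 -0.3176  0.058 ]]
[[ 0.5588  0.1524  0.035 ]
 [ 0.6679  0.1126  0.035 ]
 [ 0.588  -0.1158  0.035 ]
 [ 0.4821 -0.0729  0.035 ]]
[[ 0.4797 -0.0732  0.    ]
 [ 0.5893 -0.1165  0.    ]]
sc [[ 0.5571  0.1676  0.    ]
 [ 0.6491  0.1428 -0.    ]
 [ 0.5865 -0.1229  0.    ]]
[[ 0.565  -0.0206  0.066 ]] [[ 0.5565 -0.0318  0.075 ]]
```

Request:
carry_out([
  [0,0,-50,0,0,0,-1],
  [-25,-80,-50,0,0,-0.18,-1],
  [-99,-397,20,0,0,-1.365,-1],
  [-99,-397,20,0,0,-1.365,-1],
  [-99,-397,20,0,0,-1.365,-1],
  [-99,-397,20,0,0,-1.365,-1],
  [-99,-397,20,0,0,-1.365,-1],
  [-99,-397,20,0,0,-1.365,-1],
  [-99,-397,20,0,0,-1.365,-1],
  [-99,-397,20,0,0,-1.365,-1],
  [-99,-397,20,0,0,-1.365,-1],
  [-99,-397,20,0,0,-1.365,-1],
])

```text
time: 1.65
position: [0.4893, -0.3155, 0.2255]
tool_rot: [[0.999, 0.041, 0.0], [0.041, -0.999, -0.0], [0.0, 0.0, -1.0]]
ft_force: [-0.2, 0.4, -0.6]
width: 0.0852
```

```bash
python3 - <<'E'
from h import *
st,im=grab('wrist','w1.png');print(st['position'],st['tool_rot'],np.abs(st['dq']).max(),st['time'],st['joint_positions'])
E
```

```text
[ 0.48933612 -0.31548826  0.22547762] [[ 9.99146498e-01  4.13063391e-02  2.47879286e-04]
 [ 4.13063896e-02 -9.99146506e-01 -2.02332186e-04]
 [ 2.39310121e-04  2.12398494e-04 -9.99999949e-01]] 0.34297669170198475 1.65 [-4.08281417e+01  2.10758413e+01  3.09174059e+00  7.19975734e+01
  5.13488632e-04  4.68045044e+01]
```

View pics/w1.png

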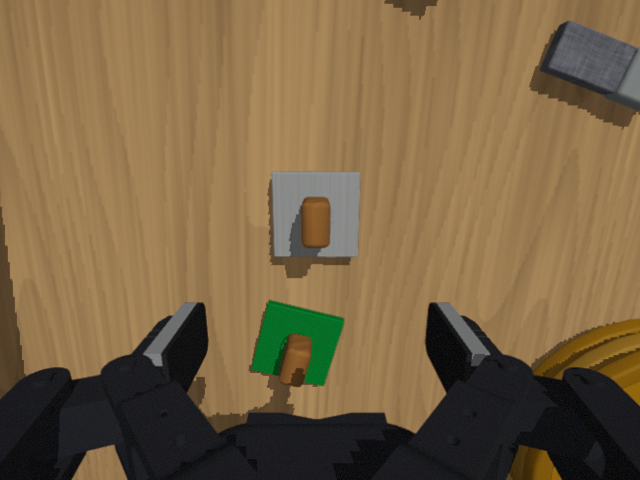

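The wrist view shows the plate square to the tool: slab corners at (273,172), (359,173), (358,256) and (275,256), handle top around (316,222). The green look-alike is at (298,345).

```bash
python3 - <<'E'
from h import *
np.set_printoptions(precision=4,suppress=True)
st=ld('w1.png')
q=onz('wrist',[(273,172),(359,173),(358,256),(275,256)],.018,st);print(q,q.mean(0),np.linalg.norm(q-np.roll(q,1,0),axis=1))
print(np.degrees(np.arctan2(*(q[1]-q[0])[[1,0]])),np.degrees(np.arctan2(*(q[2]-q[3])[[1,0]])))
h=onz('wrist',[(303,198),(329,198),(329,246),(303,246),(316,222)],.058,st);print('h',h)
print('green',onz('wrist',[(297,338)],.058,st))
p=q.mean(0); d=st['tool_rot'].T@(np.array([p[0],p[1],0])-st['position']);print(d*1000)
im=cv2.imread('pics/w1.png');cv2.imwrite('pics/w1c.png',cv2.resize(im[150:280,250:380],None,fx=4.5,fy=4.5,interpolation=cv2.INTER_CUBIC))
E
```

```text
[[ 0.4492 -0.2776  0.018 ]
 [ 0.5262 -0.2752  0.018 ]
 [ 0.531  -0.3533  0.018 ]
 [ 0.4519 -0.3566  0.018 ]] [ 0.4896 -0.3157  0.018 ] [0.0791 0.077  0.0782 0.0791]
1.7184144417086742 2.375592856514986
h [[ 0.478  -0.2932  0.058 ]
 [ 0.4988 -0.2923  0.058 ]
 [ 0.5009 -0.3325  0.058 ]
 [ 0.4792 -0.3334  0.058 ]
 [ 0.4892 -0.3125  0.058 ]]
green [[ 0.4766 -0.42    0.058 ]]
[  0.1723   0.1599 225.4777]
```

View pics/w1c.png

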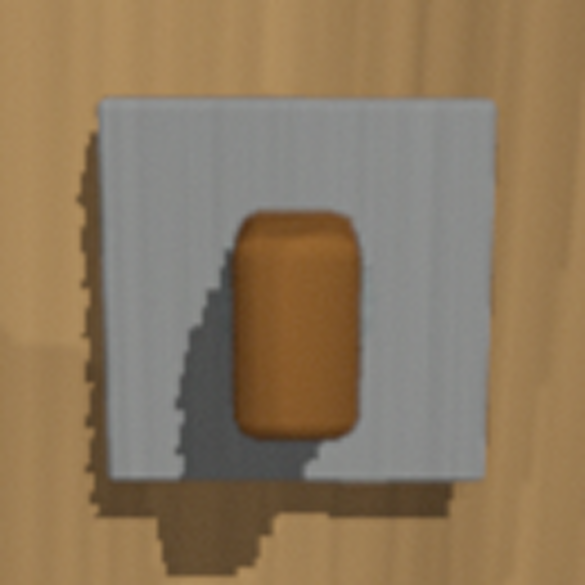

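Request:
carry_out([
  [0,-1.5,60,0,0,0,-1],
  [0,-1.5,120,0,0,0,-1],
  [0,-1.5,160,0,0,0,-1],
  [0,-1.5,186,0,0,0,-1],
  [0,-1.5,186,0,0,0,-1],
  [0,-1.5,186,0,0,0,1],
  [0,-1.5,186,0,0,0,1],
  [0,-1.5,186,0,0,0,1],
  [0,-1.5,186,0,0,0,1],
  [0,-1.5,186,0,0,0,1],
  [0,-1.5,186,0,0,0,1],
  [0,-1.5,186,0,0,0,1],
  [0,-1.5,186,0,0,0,1],
])

```text
time: 3.32
position: [0.4899, -0.3139, 0.0401]
tool_rot: [[0.999, 0.043, 0.001], [0.043, -0.999, -0.001], [0.001, 0.001, -1.0]]
ft_force: [-0.7, 0.9, 7.1]
width: 0.0232
```

```bash
python3 - <<'E'
from h import *
st,im=grab('wrist','w2.png');print(st['position'],st['ft_force'],st['width'],st['time'])
E
```

```text
[ 0.48991248 -0.31389055  0.04006848] [-0.68585799  0.9342891   7.11051478] 0.023155212937095652 3.325
```

View pics/w2.png

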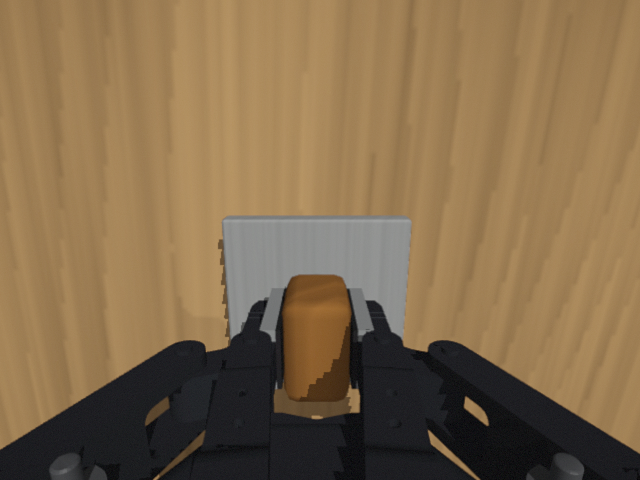

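Request:
carry_out([
  [0,0,-20,0,0,0,1],
  [0,0,-60,0,0,0,1],
  [8,-20,-105,0,0,0,1],
  [20,-60,-150,0,0,0.05,1],
  [30,-105,-190,0,0,0.1,1],
  [44,-150,-210,0,0,0.16,1],
  [58,-195,-210,0,0,0.22,1],
  [70,-240,-210,0,0,0.29,1],
  [82,-280,-210,0,0,0.34,1],
  [94,-318,-210,0,0,0.373,1],
  [94,-318,-210,0,0,0.373,1],
  [94,-318,-210,0,0,0.373,1],
])

```text
time: 4.88
position: [0.5696, 0.008, 0.2492]
tool_rot: [[0.946, -0.323, -0.0], [-0.323, -0.946, -0.0], [-0.0, 0.0, -1.0]]
ft_force: [-1.1, -0.7, -3.0]
width: 0.0234
```

```bash
python3 - <<'E'
from h import *
st,im=grab('wrist','w3.png');print(st['position'],st['tool_rot'],st['ft_force'],st['width'],st['time'],abs(st['dq']).max())
E
```

```text
[0.56961335 0.00800492 0.2491699 ] [[ 9.46233200e-01 -3.23484938e-01 -4.76082183e-04]
 [-3.23485043e-01 -9.46233270e-01 -1.60739830e-04]
 [-3.98487887e-04  3.06102829e-04 -9.99999874e-01]] [-1.05889939 -0.74948574 -3.04065766] 0.02339346966740803 4.875 1.0932746604001522
```

View pics/w3.png

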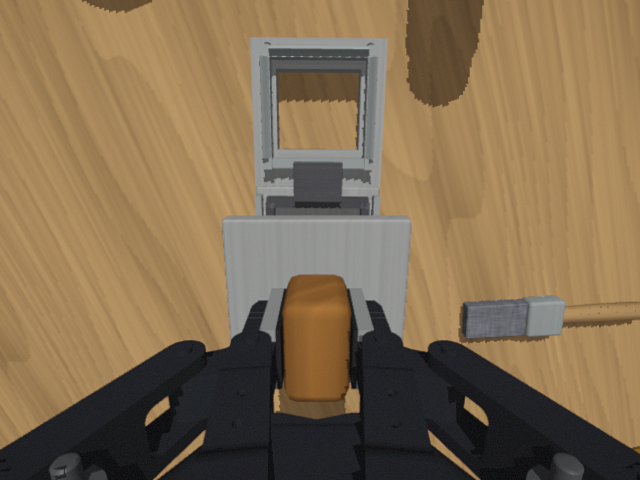

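```bash
python3 - <<'E'
import cv2
im=cv2.imread('pics/w3.png');cv2.imwrite('pics/w3c.png',cv2.resize(im[30:170,240:400],None,fx=5,fy=5,interpolation=cv2.INTER_CUBIC)[:600] if 0 else cv2.resize(im[30:150,245:395],None,fx=5,fy=5,interpolation=cv2.INTER_CUBIC))
cv2.imwrite('pics/w3d.png',cv2.resize(im[130:230,220:420],None,fx=4,fy=4,interpolation=cv2.INTER_CUBIC))
E
```

```text
(no output)
```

View pics/w3c.png

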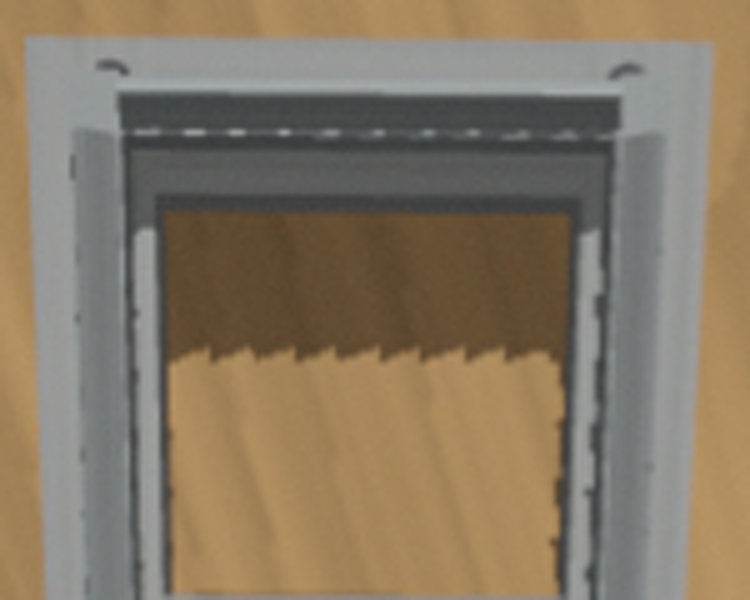

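View pics/w3d.png

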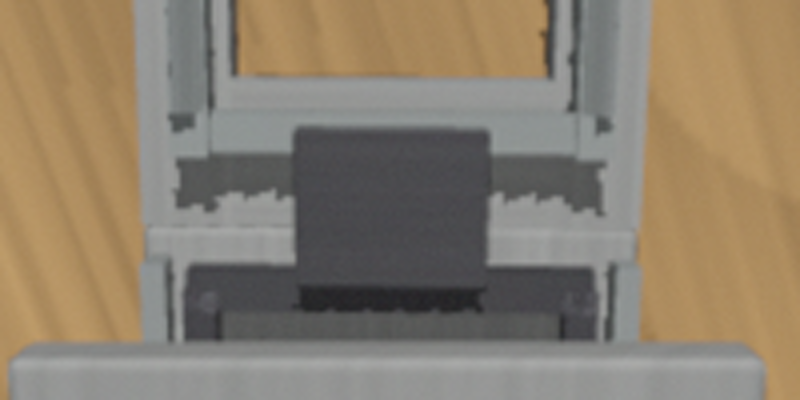

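```bash
python3 - <<'E'
from h import *
np.set_printoptions(precision=4,suppress=True)
st=ld('w3.png')
def show(P,z,n):
    q=onz('wrist',P,z,st);print(n,q.mean(0)[:2],'sides',np.linalg.norm(q-np.roll(q,-1,0),axis=1),[np.degrees(np.arctan2(*(b-a)[[1,0]])).round(2) for a,b in [(q[0],q[1]),(q[3],q[2]),(q[3],q[0]),(q[2],q[1])]]);return q
show([(276,69.4),(361,69.4),(358.3,149.3),(277.5,149.3)],.020,'opening')
# wall bases: inside walls at ledge z=.020
show([(245+127/5,30+150/5),(245+612/5,30+150/5),(220+570/4,130+108/4),(220+213/4,130+108/4)],.020,'wallbase')
# outer
q=onz('wrist',[(245+25/5,30+38/5),(245+712/5,30+42/5)],.039,st);print('outer end',q,np.linalg.norm(q[0]-q[1]),np.degrees(np.arctan2(*(q[1]-q[0])[[1,0]])))
# held plate far edge at slab top: expect z = TCP+.018-.039
z=st['position'][2]-.040+.018
q=onz('wrist',[(220+12/4,130+360/4),(220+762/4,130+360/4)],z,st);print(q,np.linalg.norm(q[0]-q[1]))
for a in q: print(st['tool_rot'].T@(a-st['position'])*1000)
E
```

```text
opening [0.601  0.0955] sides [0.0754 0.069  0.0757 0.069 ] [np.float64(-18.86), np.float64(-18.86), np.float64(70.64), np.float64(70.88)]
wallbase [0.6012 0.0958] sides [0.0855 0.0837 0.0841 0.0837] [np.float64(-18.86), np.float64(-18.86), np.float64(71.08), np.float64(70.09)]
outer end [[0.5657 0.1665 0.039 ]
 [0.6726 0.1294 0.039 ]] 0.11314268521615055 -19.167442165369366
[[0.5449 0.0562 0.2272]
 [0.6186 0.031  0.2272]] 0.07784488530778284
[-38.9697 -37.6188  22.004 ]
[ 38.8752 -37.6438  21.973 ]
```

```bash
python3 - <<'E'
from h import *
st=ld('w3.png')
q=onz('wrist',[(220+390/4,130+128/4)],.042,st)[0]
Rz=R.from_euler('z',-18.9,degrees=True).as_matrix()
b=np.array([.601,.0957,0]);print('jaw front rel bay',(Rz.T@(q-b))*1000)
t=np.array([.6015,.097,.11]);print('delta tool',st['tool_rot'].T@(t-st['position'])*1000)
k=b-Rz[:,1]*.130;print('knob',k,'carrier',b-Rz[:,1]*.07)
E
```

```text
jaw front rel bay [ -0.56481413 -44.8326352   42.        ]
delta tool [  1.43909066 -94.56755741 139.14039382]
knob [ 0.55889074 -0.0272911   0.        ] carrier [0.57832578 0.02947402 0.        ]
```

Request:
carry_out([
  [1.4,-40,10,0,0,0,1],
  [1.4,-75,50,0,0,0,1],
  [1.4,-94.6,100,0,0,0,1],
  [1.4,-94.6,139,0,0,0,1],
  [1.4,-94.6,150,0,0,0,1],
  [1.4,-94.6,150,0,0,0,1],
  [1.4,-94.6,150,0,0,0,1],
])

```text
time: 5.8
position: [0.6028, 0.0967, 0.101]
tool_rot: [[0.946, -0.325, 0.003], [-0.325, -0.946, 0.0], [0.002, -0.001, -1.0]]
ft_force: [-0.3, 0.6, -3.1]
width: 0.0232
```

```bash
python3 - <<'E'
from h import *
st,im=grab('wrist','w4.png');print(st['position'],st['tool_rot'],st['ft_force'],st['width'],st['time'])
s,i=grab('scene','s4.png');s2,i2=grab('side','d4.png')
a=cv2.resize(i[220:350,280:420],None,fx=4,fy=4,interpolation=2);b=cv2.resize(i2[170:300,240:340],None,fx=4,fy=4,interpolation=2)
cv2.imwrite('pics/v4.png',cv2.resize(np.hstack([a,b]),None,fx=.8,fy=.8)[:,:,::-1])
E
```

```text
[0.60277688 0.09668522 0.10104106] [[ 9.45823538e-01 -3.24671454e-01  2.50634715e-03]
 [-3.24672563e-01 -9.45826477e-01  3.77204526e-05]
 [ 2.35832275e-03 -8.49419047e-04 -9.99996858e-01]] [-0.2981728   0.61818046 -3.07430769] 0.02321552358077716 5.8
```

View pics/w4.png

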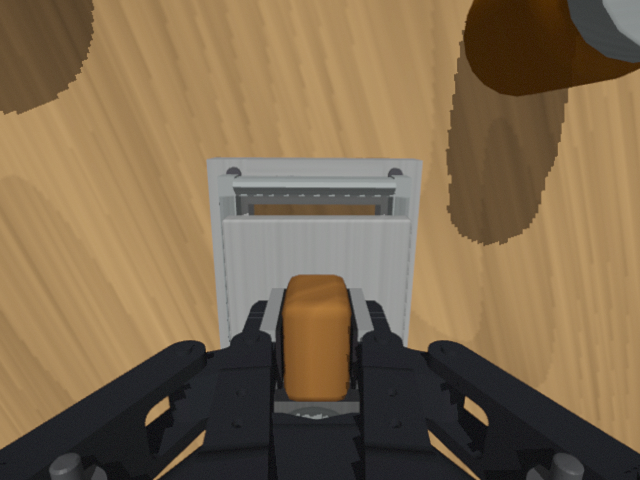

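View pics/v4.png

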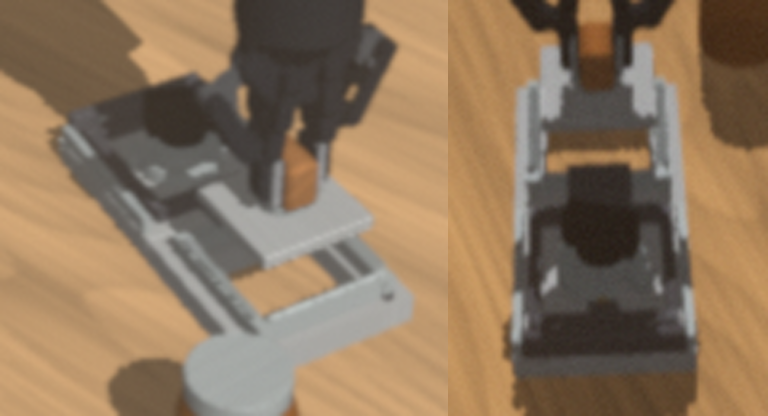

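Request:
carry_out([
  [0,0,0,0,0,0,1],
  [0,0,0,0,0,0,1],
])

```text
time: 6.2
position: [0.6019, 0.0972, 0.0995]
tool_rot: [[0.946, -0.324, 0.0], [-0.324, -0.946, 0.0], [0.0, -0.0, -1.0]]
ft_force: [-0.1, -0.9, -3.3]
width: 0.023
```

```bash
python3 - <<'E'
from h import *
np.set_printoptions(precision=4,suppress=True)
st,im=grab('wrist','w5.png');print(st['position'],st['tool_rot'],st['ft_force'],st['width'],st['time'])
cv2.imwrite('pics/w5c.png',cv2.resize(im[150:230,200:430],None,fx=3.4,fy=3.4,interpolation=2)[:,:,::-1])
E
```

```text
[0.6019 0.0972 0.0995] [[ 0.9461 -0.324   0.0003]
 [-0.324  -0.9461  0.    ]
 [ 0.0003 -0.0001 -1.    ]] [-0.087  -0.8546 -3.2755] 0.02303119626122645 6.2
```

View pics/w5c.png

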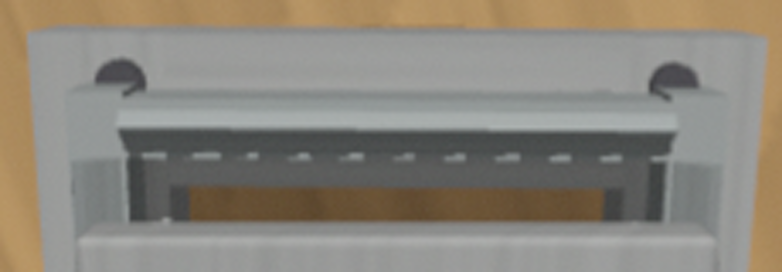

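```bash
python3 - <<'E'
from h import *
np.set_printoptions(precision=4,suppress=True)
st=ld('w5.png')
f=lambda P,z:[(st['tool_rot'].T@(a-st['position'])*1000).round(1) for a in onz('wrist',P,z,st)]
print(f([(250.6,204.4),(383.8,204.4)],.020)); print(f([(222.9,220),(410.9,220)],st['position'][2]-.022))
print(f([(200+150/3.4,150+160/3.4),(200+648/3.4,150+160/3.4)],.020))
E
```

```text
[array([-37.5, -33.7,  79.5]), array([ 38.1, -33.7,  79.5])]
[array([-39. , -37.6,  22. ]), array([ 39.1, -37.6,  22. ])]
[array([-40.9, -37.8,  79.5]), array([ 41.7, -37.9,  79.5])]
```

Request:
carry_out([
  [0.3,0,12,0,0,0,1],
  [0.3,0,24,0,0,0,1],
  [0.3,0,30,0,0,0,1],
  [0.3,0,34,0,0,0,1],
  [0.3,0,37,0,0,0,1],
  [0.3,0,37,0,0,0,1],
])

```text
time: 7.0
position: [0.6021, 0.0971, 0.0622]
tool_rot: [[0.946, -0.324, -0.0], [-0.324, -0.946, -0.0], [-0.0, 0.0, -1.0]]
ft_force: [-0.4, -0.0, -3.1]
width: 0.0233
```

Request:
carry_out([
  [0,0,3,0,0,0,1],
  [0,0,6,0,0,0,1],
  [0,0,8,0,0,0,1],
  [0,0,9,0,0,0,1],
  [0,0,9,0,0,0,1],
])

```text
time: 7.62
position: [0.6021, 0.0971, 0.0532]
tool_rot: [[0.946, -0.324, -0.0], [-0.324, -0.946, 0.0], [-0.0, -0.0, -1.0]]
ft_force: [-1.9, -0.2, -3.0]
width: 0.0231
```

Request:
carry_out([
  [0,0,1,0,0,0,1],
  [0,0,1.5,0,0,0,1],
  [0,0,1.5,0,0,0,1],
])

```text
time: 8.0
position: [0.6022, 0.0971, 0.0521]
tool_rot: [[0.946, -0.324, 0.0], [-0.324, -0.946, 0.0], [0.0, -0.0, -1.0]]
ft_force: [-1.0, 0.1, 2.8]
width: 0.0232
```

Request:
carry_out([
  [0,0,0,0,0,0,-0.1],
  [0,0,0,0,0,0,-0.1],
  [0,0,0,0,0,0,-0.1],
  [0,0,0,0,0,0,-0.1],
  [0,0,-8,0,0,0,-0.1],
  [0,0,-40,0,0,0,-0.1],
  [0,0,-95,0,0,0,-0.1],
  [0,45,-140,0,0,0,-0.1],
  [0,90,-170,0,0,0,-0.1],
  [0,120,-180,0,0,0,-0.1],
  [0,120,-180,0,0,0,-0.1],
  [0,120,-180,0,0,0,-0.1],
  [0,120,-180,0,0,0,-0.1],
])

```text
time: 9.62
position: [0.5633, -0.0157, 0.2314]
tool_rot: [[0.946, -0.323, -0.001], [-0.323, -0.946, 0.0], [-0.001, 0.0, -1.0]]
ft_force: [0.3, 0.4, 0.1]
width: 0.0472
```

```bash
python3 - <<'E'
from h import *
st,im=grab('wrist','w6.png');print(st['position'],st['tool_rot'],st['ft_force'],st['width'],st['time'])
E
```

```text
[ 0.56325226 -0.0156864   0.23137075] [[ 9.46353876e-01 -3.23131283e-01 -7.17488932e-04]
 [-3.23131206e-01 -9.46354148e-01  2.24251633e-04]
 [-7.51461344e-04  1.96216615e-05 -9.99999717e-01]] [0.33653971 0.42747887 0.05868369] 0.047195345591253615 9.625
```

View pics/w6.png

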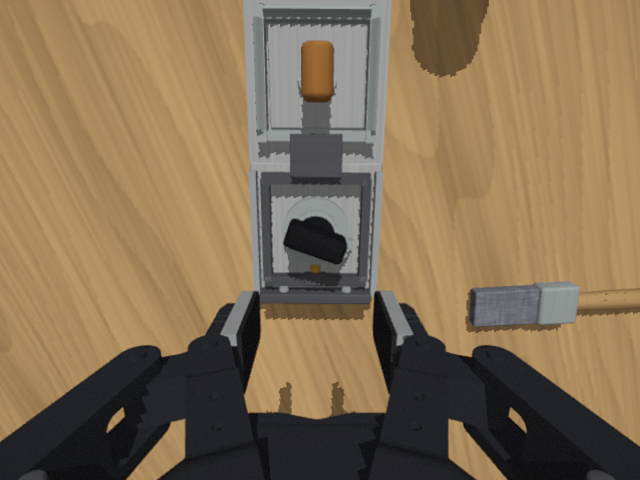

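```bash
python3 - <<'E'
import cv2
im=cv2.imread('pics/w6.png')
cv2.imwrite('pics/w6a.png',cv2.resize(im[165:305,245:390],None,fx=4.2,fy=4.2,interpolation=2))
cv2.imwrite('pics/w6b.png',cv2.resize(im[0:180,235:400],None,fx=3.3,fy=3.3,interpolation=2))
E
```

```text
(no output)
```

View pics/w6a.png

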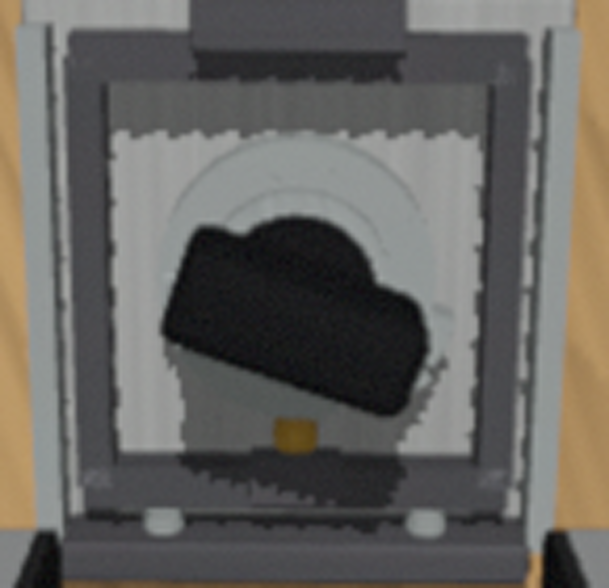

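View pics/w6b.png

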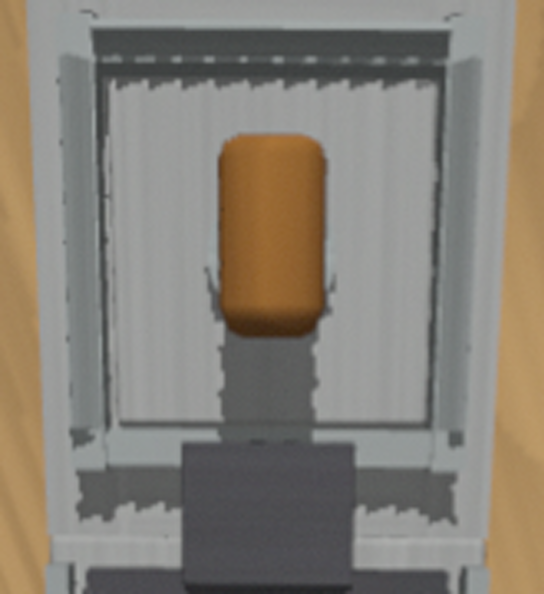

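```bash
python3 - <<'E'
from h import *
np.set_printoptions(precision=4,suppress=True)
st=ld('w6.png')
P=np.array([(198,224),(430,297),(398,414),(164,337)])/4.2+[245,165]
q=onz('wrist',P,.081,st);print(q,q.mean(0),np.linalg.norm(q-np.roll(q,-1,0),axis=1))
print([np.degrees(np.arctan2(*(b-a)[[1,0]])) for a,b in [(q[0],q[1]),(q[3],q[2])]])
# roller & jaw
Rz=R.from_euler('z',-18.9,degrees=True).as_matrix();c=np.array([.5783,.0295,0])
print('roller top',(Rz.T@(onz('wrist',np.array([(295,425)])/4.2+[245,165],.034,st)[0]-c))*1000)
print('jaw',(Rz.T@(onz('wrist',np.array([(268,443)])/3.3+[235,0],.042,st)[0]-c))*1000)
E
```

```text
[[ 0.5485 -0.0003  0.081 ]
 [ 0.5846 -0.0272  0.081 ]
 [ 0.5719 -0.0471  0.081 ]
 [ 0.5352 -0.0185  0.081 ]] [ 0.5601 -0.0233  0.081 ] [0.0449 0.0236 0.0465 0.0226]
[np.float64(-36.75853286037162), np.float64(-37.928552240339044)]
roller top [ -0.9121 -93.8037  34.    ]
jaw [-0.114  24.4146 42.    ]
```

The plate lies flat in the bay. The knob bar is at (316,241), turned about 0.32 rad, and the cam's notch seems to be on its right side.

Request:
carry_out([
  [0,11.5,20,0,0,-0.18,-0.1],
  [0,11.5,60,0,0,-0.36,-0.1],
  [0,11.5,91,0,0,-0.54,-0.1],
  [0,11.5,91,0,0,-0.72,-0.1],
  [0,11.5,91,0,0,-0.9,-0.1],
  [0,11.5,91,0,0,-1.08,-0.1],
  [0,11.5,91,0,0,-1.249,-0.1],
  [0,11.5,91,0,0,-1.249,-0.1],
  [0,11.5,91,0,0,-1.249,-0.1],
])

```text
time: 10.8
position: [0.5595, -0.027, 0.1406]
tool_rot: [[0.609, 0.793, -0.0], [0.793, -0.609, 0.0], [-0.0, -0.0, -1.0]]
ft_force: [-0.1, 0.1, -0.9]
width: 0.0468
```

```bash
python3 - <<'E'
from h import *
st,im=grab('wrist','w7.png');print(st['position'],st['tool_rot'],st['ft_force'],st['moment'],st['width'],st['time'],st['joint_positions'])
E
```

```text
[ 0.55950308 -0.0270315   0.1406106 ] [[ 6.09264850e-01  7.92966742e-01 -2.96720357e-04]
 [ 7.92966790e-01 -6.09264855e-01  8.30422550e-05]
 [-1.14931539e-04 -2.85884116e-04 -9.99999953e-01]] [-0.05995072  0.05777219 -0.92278119] [0.00492828 0.02140968 0.00185984] 0.046830794580433606 10.8 [-1.11016327e+01  2.14295783e+01 -9.99497596e+00  5.85930446e+01
  1.39542819e-03  2.64347341e+01]
```

View pics/w7.png

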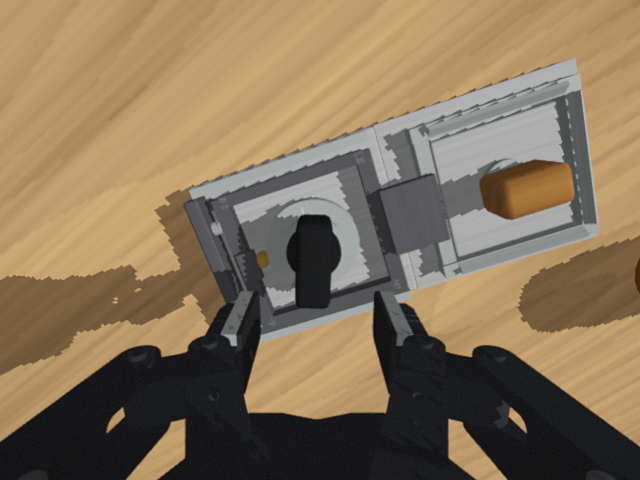

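```bash
python3 - <<'E'
from h import *
np.set_printoptions(precision=4,suppress=True)
st=ld('w7.png'); im=cv2.imread('pics/w7.png')
cv2.imwrite('pics/w7a.png',cv2.resize(im[180:320,240:390],None,fx=4.2,fy=4.2,interpolation=2))
E
```

```text
(no output)
```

View pics/w7a.png

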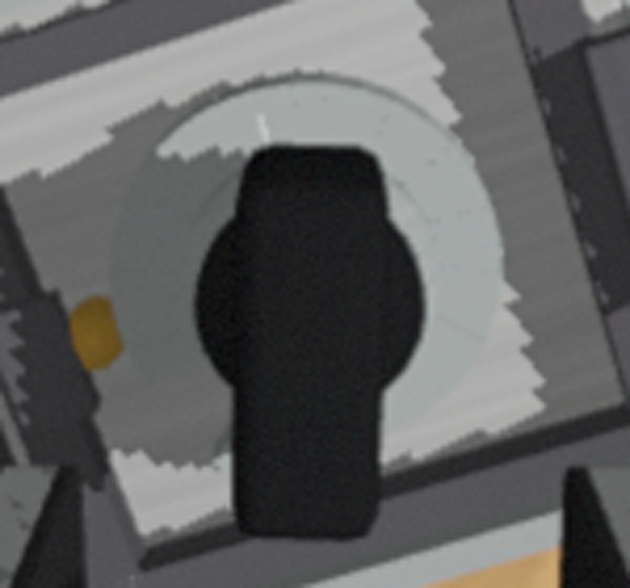

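```bash
python3 - <<'E'
from h import *
np.set_printoptions(precision=4,suppress=True)
st=ld('w7.png')
P=np.array([(240,210),(387,210),(381,500),(233,500),(310,360)])/4.2+[240,180]
q=onz('wrist',P,.081,st)
for a in q: print(a,st['tool_rot'].T@(a-st['position'])*1000)
print(st['tool_rot'].T@(np.array([.5589,-.0273,.066])-st['position'])*1000)
E
```

```text
[ 0.5356 -0.02    0.081 ] [ -9.0031 -23.2457  59.6183]
[ 0.5467 -0.0055  0.081 ] [  9.2911 -23.2491  59.6162]
[ 0.5777 -0.0297  0.081 ] [ 8.9806 16.0813 59.605 ]
[ 0.5659 -0.0451  0.081 ] [-10.4821  16.0859  59.6072]
[ 0.5566 -0.0252  0.081 ] [-0.3238 -3.4479 59.6116]
[-0.5718 -0.2933 74.6107]
```

Request:
carry_out([
  [-0.4,0,30,0,0,0.022,-0.1],
  [-0.4,0,60,0,0,0.022,-0.1],
  [-0.4,0,76,0,0,0.022,-0.1],
  [-0.4,0,76,0,0,0.022,-0.1],
  [-0.4,0,76,0,0,0.022,-0.1],
  [-0.4,0,76,0,0,0.022,1],
  [-0.4,0,76,0,0,0.022,1],
  [-0.4,0,76,0,0,0.022,1],
  [-0.4,0,76,0,0,0.022,1],
  [-0.4,0,76,0,0,0.022,1],
  [-0.4,0,76,0,0,0.022,1],
])

```text
time: 12.22
position: [0.5598, -0.0291, 0.067]
tool_rot: [[0.625, 0.781, 0.002], [0.781, -0.625, -0.004], [-0.001, 0.004, -1.0]]
ft_force: [-9.1, -10.2, 26.0]
width: 0.0192
```

```bash
cat > m.py <<'E'
from h import *
s=monitor.state();r=s['tool_rot'];print('yaw',np.degrees(np.arctan2(r[1,0],r[0,0])).round(2),'M',s['moment'].round(3),'F',s['ft_force'].round(1),'w',round(s['width'],4),s['position'].round(4),round(s['time'],2),'j6',s['joint_positions'][5].round(1),'tau6',s['joint_efforts'][5].round(3))
E
python3 m.py
```

```text
yaw 51.33 M [-1.702  1.643  0.03 ] F [ -9.1 -10.2  26. ] w 0.0192 [ 0.5598 -0.0291  0.067 ] 12.22 j6 27.4 tau6 0.135
```

Request:
carry_out([
  [0,0,0,0,0,0,0.2],
  [-1,-1,-5,0,0,0,0.2],
  [-1,-1,-5,0,0,0,0.2],
  [-1,-1,-5,0,0,0,0.2],
])

```text
time: 12.72
position: [0.5578, -0.0278, 0.0698]
tool_rot: [[0.624, 0.781, -0.0], [0.781, -0.624, 0.0], [0.0, -0.0, -1.0]]
ft_force: [0.1, -0.8, -0.2]
width: 0.0348
```

```bash
python3 m.py
```

```text
yaw 51.4 M [-0.036  0.01   0.003] F [ 0.1 -0.8 -0.2] w 0.0348 [ 0.5578 -0.0278  0.0698] 12.72 j6 27.4 tau6 0.001
```

Request:
carry_out([
  [0,0,0,0,0,0,1],
  [0,0,0,0,0,0,1],
  [0,0,0,0,0,0,1],
  [0,0,0,0,0,0,1],
])

```text
time: 13.22
position: [0.5578, -0.0279, 0.0698]
tool_rot: [[0.624, 0.781, -0.0], [0.781, -0.624, -0.0], [-0.0, -0.0, -1.0]]
ft_force: [-2.1, -0.5, 4.4]
width: 0.0192
```

```bash
python3 m.py
```

```text
yaw 51.39 M [-0.142  0.521  0.039] F [-2.1 -0.5  4.4] w 0.0192 [ 0.5578 -0.0279  0.0698] 13.22 j6 27.4 tau6 0.05
```

Request:
carry_out([
  [0,0,0,0,0,0.06,1],
  [0,0,0,0,0,0.12,1],
  [0,0,0,0,0,0.18,1],
  [0,0,0,0,0,0.22,1],
  [0,0,0,0,0,0.22,1],
])

```text
time: 13.85
position: [0.5578, -0.0278, 0.0698]
tool_rot: [[0.78, 0.626, -0.0], [0.626, -0.78, -0.0], [-0.0, -0.0, -1.0]]
ft_force: [-2.4, -0.6, 4.9]
width: 0.019
```

```bash
python3 m.py
```

```text
yaw 38.75 M [-0.101  0.501 -0.072] F [-2.4 -0.6  4.9] w 0.019 [ 0.5578 -0.0278  0.0698] 13.85 j6 40.0 tau6 0.271
```

Request:
carry_out([
  [0,0,0,0,0,0.06,1],
  [0,0,0,0,0,0.06,1],
])

```text
time: 14.1
position: [0.5578, -0.0278, 0.0698]
tool_rot: [[0.816, 0.578, -0.0], [0.578, -0.816, -0.0], [-0.0, -0.0, -1.0]]
ft_force: [-2.4, -0.7, 5.1]
width: 0.0189
```

```bash
python3 m.py; python3 - <<'E'
from h import *
st,im=grab('wrist','w8.png')
st,im2=grab('side','d8.png')
o=np.hstack([cv2.resize(im,(560,420)),cv2.resize(im2[180:300,255:325],None,fx=3.5,fy=3.5,interpolation=2)]) [:420]if 0 else im
cv2.imwrite('pics/d8c.png',cv2.resize(im2[180:300,245:335],None,fx=5,fy=5,interpolation=2)[:,:,::-1])
E
```

```text
yaw 35.3 M [-0.044  0.424 -0.043] F [-2.4 -0.7  5.1] w 0.0189 [ 0.5578 -0.0278  0.0698] 14.1 j6 43.5 tau6 0.421
```

View pics/w8.png

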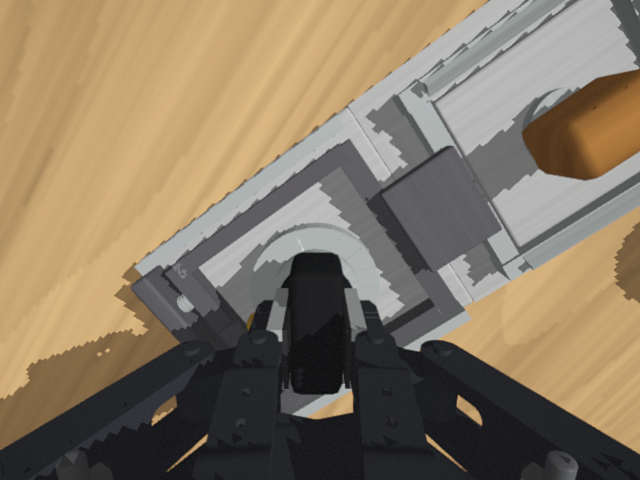

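View pics/d8c.png

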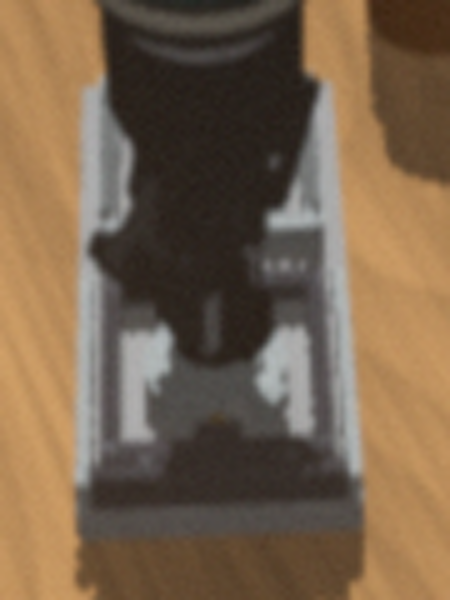

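The wrist view shows the jaw edge well, around (400,195)–(500,235). I'll rectify that plane so I can watch its travel.

```bash
cat > j.py <<'E'
import sys
exec(open('m.py').read())
def jaw(name):
    st,im=grab('wrist',name+'.png')
    Rz=R.from_euler('z',-18.9,degrees=True).as_matrix();c=np.array([.5783,.0295,0.042])
    X,Y=np.meshgrid(np.arange(-35,35,.2),np.arange(45,5,-.2)); P=(np.c_[X.ravel()/1e3,Y.ravel()/1e3,0*X.ravel()])@Rz.T+c
    p=proj('wrist',P,st).reshape(*X.shape,2).astype(np.float32)
    o=cv2.remap(im,p[...,0],p[...,1],cv2.INTER_LINEAR); cv2.imwrite('pics/'+name+'j.png',o[:,:,::-1])
jaw(sys.argv[1])
E
python3 j.py w9
```

```text
yaw 35.34 M [-0.048  0.438 -0.117] F [-3.3 -0.6  5.6] w 0.0191 [ 0.5578 -0.0278  0.0698] 14.2 j6 43.4 tau6 -0.031
```

View pics/w9j.png

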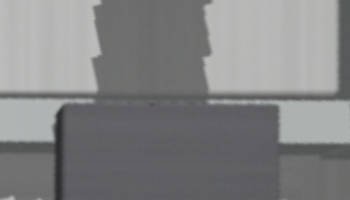

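Request:
carry_out([
  [0,0,0,0,0,0.05,1],
  [0,0,0,0,0,0.05,1],
])

```text
time: 14.5
position: [0.5578, -0.0278, 0.0698]
tool_rot: [[0.844, 0.536, -0.0], [0.536, -0.844, -0.0], [-0.0, -0.0, -1.0]]
ft_force: [-2.8, -0.4, 5.2]
width: 0.0187
```

```bash
python3 j.py w10
```

```text
yaw 32.44 M [-0.089  0.478 -0.075] F [-2.8 -0.4  5.2] w 0.0187 [ 0.5578 -0.0278  0.0698] 14.5 j6 46.3 tau6 0.297
```

View pics/w10j.png

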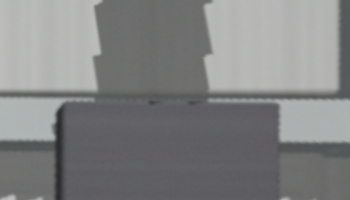

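```bash
cat >> j.py <<'E'
g=cv2.imread('pics/'+sys.argv[1]+'j.png',0)[:190,220:265].mean(1)
r=189
while r>0 and g[r]<(g[170:189].mean()+25): r-=1
print('jaw y',round(45-.2*r,1),'level',g[180].round())
E
python3 j.py w11
```

```text
yaw 32.47 M [-0.085  0.494 -0.161] F [-2.6 -0.5  5.3] w 0.0186 [ 0.5578 -0.0278  0.0698] 14.55 j6 46.3 tau6 0.013
jaw y 24.6 level 93.0
```

Request:
carry_out([
  [0,0,0,0,0,0.06,1],
  [0,0,0,0,0,0.06,1],
])

```text
time: 14.85
position: [0.5578, -0.0278, 0.0698]
tool_rot: [[0.875, 0.485, -0.0], [0.485, -0.875, 0.0], [-0.0, -0.0, -1.0]]
ft_force: [-2.6, 0.0, 4.4]
width: 0.0192
```

```bash
python3 j.py w12
```

```text
yaw 28.99 M [-0.04   0.494 -0.179] F [-2.6  0.   4.4] w 0.0192 [ 0.5578 -0.0278  0.0698] 14.85 j6 49.8 tau6 0.273
jaw y 26.8 level 93.0
```

Request:
carry_out([
  [0,0,0,0,0,0.06,1],
  [0,0,0,0,0,0.06,1],
])

```text
time: 15.15
position: [0.5578, -0.0278, 0.0698]
tool_rot: [[0.902, 0.431, -0.0], [0.431, -0.902, 0.0], [-0.0, -0.0, -1.0]]
ft_force: [-3.0, -0.5, 5.7]
width: 0.0186
```

```bash
python3 j.py w13
```

```text
yaw 25.54 M [ 0.018  0.496 -0.372] F [-3.  -0.5  5.7] w 0.0186 [ 0.5578 -0.0278  0.0698] 15.15 j6 53.2 tau6 0.084
jaw y 29.2 level 94.0
```

The jaw has come out 4.8 mm and the knob now drives clockwise (moment −0.37 N m), so the roller is on the ramp. I'll let go.

Request:
carry_out([
  [0,0,0,0,0,0,-0.1],
  [0,0,0,0,0,0,-0.1],
  [0,0,0,0,0,0,-0.1],
  [0,0,0,0,0,0,-0.1],
])

```text
time: 15.7
position: [0.5579, -0.0278, 0.0697]
tool_rot: [[0.902, 0.432, -0.0], [0.432, -0.902, 0.0], [0.0, -0.0, -1.0]]
ft_force: [-0.9, -0.3, -0.3]
width: 0.047
```

```bash
python3 j.py w14
```

```text
yaw 25.61 M [ 0.005 -0.001 -0.006] F [-0.9 -0.3 -0.3] w 0.047 [ 0.5579 -0.0278  0.0697] 15.7 j6 53.2 tau6 -0.001
jaw y 34.6 level 95.0
```

View pics/w14j.png

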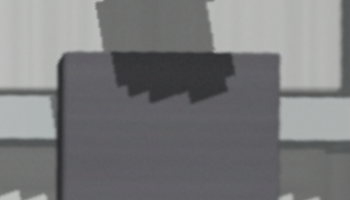

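View pics/w14.png

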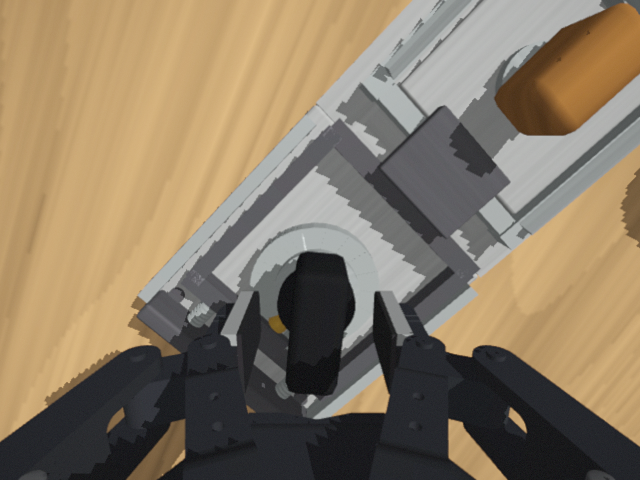

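The jaw snapped out about 10 mm and covers the plate edge (the rectified edge went from y 24.4 to 34.6). Nothing is touching it now. I'll back off and check.

Request:
carry_out([
  [0,0,-10,0,0,0,-0.1],
  [0,0,-40,0,0,0,-0.1],
  [0,0,-90,0,0,0.1,-0.1],
  [0,0,-140,0,0,0.3,-0.1],
  [0,0,-160,0,0,0.48,-0.1],
  [0,0,-160,0,0,0.66,-0.1],
  [0,0,-160,0,0,0.77,-0.1],
  [0,0,-160,0,0,0.77,-0.1],
  [0,0,-160,0,0,0.77,-0.1],
])

```text
time: 16.88
position: [0.5578, -0.0278, 0.2301]
tool_rot: [[0.949, -0.315, 0.0], [-0.315, -0.949, -0.0], [0.0, -0.0, -1.0]]
ft_force: [-0.0, -0.2, 0.4]
width: 0.047
```

```bash
python3 j.py w15; python3 - <<'E'
import cv2
im=cv2.imread('pics/w15.png');cv2.imwrite('pics/w15c.png',cv2.resize(im[0:330,210:430],None,fx=1.8,fy=1.8,interpolation=2))
E
```

```text
yaw -18.36 M [-0.028 -0.019  0.022] F [-0.  -0.2  0.4] w 0.047 [ 0.5578 -0.0278  0.2301] 16.88 j6 97.1 tau6 0.059
jaw y 34.8 level 79.0
```

View pics/w15c.png

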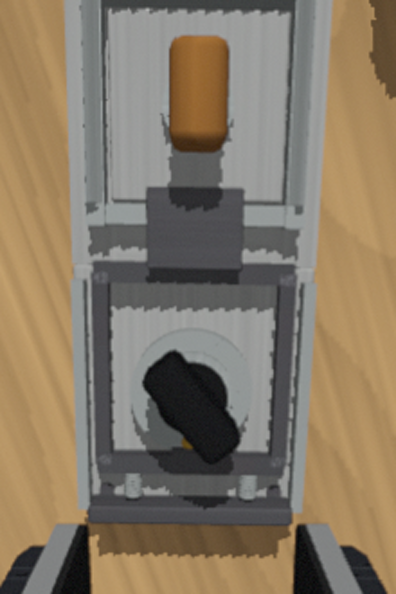

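The plate is flat in the bay, the jaw reaches over its edge, the roller is in the notch and the arm is clear.

```bash
python3 -c "
from workcell import workorder
print(workorder.job_done())"
```

```text
the job is handed in; nothing more can be done
None
```

The stamp plate is in the carrier's bay, the jaw has sprung out over its edge, and the job was handed in at about 17 s of the 67 s.

- **Plate:** I set it down by its handle. Contact came at the expected seated height (TCP 0.052 m), and the later pictures show it lying flat.
- **Knob:** I turned it about 0.45 rad clockwise in small steps until the roller was on the ramp. By then the jaw was 4.8 mm out and the knob was driving clockwise with 0.37 N m. I let go there, and it snapped home on its own without being pushed against the shoulder.
- **Last checks:** The jaw edge moved about 10 mm in total and stayed there, 34.6 mm and then 34.8 mm from the carrier's centre. That puts it roughly 6 to 7 mm over the plate by my measurement, against the stated 5 mm. The arm was clear, with no force on the wrist.
- **What went wrong:** The first grip on the knob was a little low and off-centre and pressed with about 26 N. I opened, raised and re-gripped before turning, and the second grip was at about 5 N.
- **Other objects:** The bowl, jar, brush and green look-alike were never touched.

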